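# Rack a glass tile and set the rinse valve

## Task

Get the rinse station ready: take the green glass tile off the little wooden easel and stand it, on the same short edge that is down now, in any slot of the white rack, and let go of it. Then work the blue valve wheel by its red handle: close it clockwise (seen from above) fully to its stop, then open it again by exactly two full turns, so that the handle is back at the place it had at the stop. Finish there still gripping the red handle, do not let go, and leave the pots and jars round the work where they are.

Things in the scene. Friction and masses are not known exactly. Their poses are not given: they have to be found in the camera images.
- tile: Clear green glass tile, loose, 8 thick x 80 wide x 100 tall mm, about 0.16 kg. Origin: centre of its lower short edge; x through the thickness, y along the 80 mm width, z along the 100 mm height, from the lower edge to the upper. At the start it leans on the easel 30 degrees (0.52 rad) out of upright, its upper edge towards the easel's -x (robot) side; the upper 50 mm stand free of the easel on both faces.
- tile_grip (a point): Point in the tile's middle plane, 78 mm above its lower edge (22 mm below its upper edge), at mid width: a good place to pinch the thickness; axes as the tile's.
- easel: Small fixed wooden easel, base 100 x 110 x 12 mm, origin at the centre of its underside on the bench, z up, x away from the robot at yaw 0. The rest plate reaches 50 mm up along the tile's under face; a ledge and a 10 mm stop strip hold the lower edge.
- rinse_station: Fixed grey drip tray 190 x 360 x 16 mm (x, y, z) that carries the white slotted rack (at its -y end), a copper spray pipe behind the rack (centre 70 mm in +x of the middle slot, 47 mm high) and the brass valve with its wheel (at its +y end). Origin at the centre of its underside on the bench, z up.
- slot0 (a point): Floor of the rack slot nearest the robot, centre of its length, 14 mm above the bench. The three slots run along the station's y; each is 12 mm wide, between round-topped white teeth whose crowns are 36 mm above this floor, in two rails 52 mm apart; pitch 24 mm along the station's x. The point's axes are the station's.
- slot1 (a point): The same for the middle slot.
- slot2 (a point): The same for the far slot, next to the spray pipe.
- wheel (a joint): Turn of the blue valve wheel in rad about the upright axis: 0 at the closed stop (a hard stop), grows counter-clockwise seen from above as the valve opens; it starts between 0.35 and 1.1 turns open, turns with light friction (0.06 N m, about 1.5 N at the handle) and stays where it is left. At 0, and again after each full turn, the handle lies on the station's +x side of the axis. Two turns open is 12.57.
- wheel_axis (a point): Centre of the wheel on its upright axis, in the plane of the rim, 108 mm above the bench. Rim 90 mm in diameter (centre line), 11 mm thick.
- handle_mid (a point): Middle of the red handle, 34 mm above the plane of the rim, 142 mm above the bench and 45 mm out from the wheel's axis: where to grip.
- handle: Red upright handle on the wheel's rim, 19 mm in diameter, 46 mm tall, origin at its foot, 11 mm above the plane of the rim. It spins freely on its own pin, so a gripper need not turn as it carries the handle round.
- cup_nails: Clear pot with nails, 107 mm wide, 98 mm tall, origin under its centre; leave it alone.
- cup_glass: Clear pot with glass crumbs, 101 mm wide, 90 mm tall, origin under its centre; leave it alone.
- flux_jar: Black jar with a black cap, 54 mm wide, 74 mm tall, origin under its centre; leave it alone.
- patina_jar: Black jar with a red cap, 60 mm wide, 61 mm tall, origin under its centre; leave it alone.
Not all that is in view belongs to the job. There is more than one size of the tile; the job needs the larger.

How it is judged (in metres and radians):
On the way, in this order (a step that is already met when the one before it is completed fails the run):
1. the tile stands on its short edge in a slot of the rack, let go (((z of tile in the frame of rinse_station below 0.021 m and horizontal distance between tile and slot0 below 0.014 m) or (z of tile in the frame of rinse_station below 0.021 m and horizontal distance between tile and slot1 below 0.014 m) or (z of tile in the frame of rinse_station below 0.021 m and horizontal distance between tile and slot2 below 0.014 m)) and angle between tile's own z axis and vertical below 0.25 rad and angle between the y axis of tile and the y axis of rinse_station, either way round below 0.2 rad and contact force between the fingers and tile below 0.3 N), for 0.2 s.
2. the valve wheel is closed to its stop (all of step 1 and value of joint wheel below 0.1 rad), for 0.1 s.
At the end, for the whole second after the job is handed in: Tile let go in a rack slot: lower edge within 7 mm of the slot floor, 14 mm of its centre, 0.25 rad of upright, 0.2 rad of the slot line. After being closed to its stop, the wheel is two turns open (12.57 +- 0.3 rad) and still; fingers grip the red handle (over 2 N, within 35 mm of its middle) (all of step 1 and value of joint wheel between 12.266 and 12.866 rad and velocity of joint wheel between -0.15 and 0.15 rad/s and contact force between the fingers and handle above 2 N and distance between the grasp point and handle_mid below 0.035 m); the arm keeps its last pose, push and grip.
It fails at once if cup_nails pushed more than 20 mm from its place or tipped (distance of cup_nails from where it was at the start of the episode above 0.02 m or angle between cup_nails's own z axis and vertical above 0.4 rad).
It fails at once if cup_glass pushed more than 20 mm from its place or tipped (distance of cup_glass from where it was at the start of the episode above 0.02 m or angle between cup_glass's own z axis and vertical above 0.4 rad).
It fails at once if flux_jar pushed more than 20 mm from its place or tipped (distance of flux_jar from where it was at the start of the episode above 0.02 m or angle between flux_jar's own z axis and vertical above 0.4 rad).
It fails at once if patina_jar pushed more than 20 mm from its place or tipped (distance of patina_jar from where it was at the start of the episode above 0.02 m or angle between patina_jar's own z axis and vertical above 0.4 rad).
It also fails if it takes over 72 s, if anything falls off the work surface, if the arm or the gripper's body presses on something with over 40 N, if the wrist force passes 120 N, or if a joint passes its speed limit or range.

## Robot

A 7-joint arm with a two-finger parallel gripper is mounted at the origin on a cart in front of the work surface, level with it; the furniture and walls round the work are solid. World frame = base frame: x ahead of the robot, y to its left, z up, the work surface at z = 0. Lengths are in m, angles in degrees, forces in N, time in s.
With the tool pointing down it reaches from about 0.425 to 0.875 m from the base axis. Payload 4.7 kg.
Tool frame: the origin (TCP) lies at the very end of the fingers, on their centre line; the grasp point (between the pads) lies 19 mm behind it; z points along the fingers, y is the line along which they close (so a half turn about z gives the same grasp; the last joint's range is limited). The gripper opens to 87 mm and grips with 3 to 60 N. Pads are 19 mm wide; open, the fingers measure 117 mm over their backs; the gripper's body (75 mm by 190 mm) begins 51 mm behind the grasp point.
Start: joints at [-70.239, 18.392, -4.016, 83.108, 1.295, 78.541, -3.26], TCP at [0.211, 0.615, 0.223] pointing down, gripper open.
Joint ranges: [-163.93, 163.93], [-17.29, 119.83], [-79.2, 71.16], [3.27, 140.29], [-89.18, 269.18], [5.43, 117.66], [-154.24, 154.24]. Speed limits (degrees/s): [147.25, 147.25, 180, 180, 180, 180, 180].

## Interface

Orientations are given as [roll, pitch, yaw] about the fixed x, y, z axes, in that order (R = Rz(yaw) Ry(pitch) Rx(roll)).
In Python, from cell import get_obs, eyes, env gives the robot as it stands.
- The arm moves only by the tool servo_tool, never from a script. Its argument "series" is a list that holds one entry, the list of rows, each a list of 7 numbers: the shift along the tool's x, y, z in units of 300 mm (1.0 is 300 mm), then the turn, a rotation vector about the tool's x, y, z in units of pi rad (1.0 is pi rad), then the opening, from 0 (shut) to 1 (fully open). In form: [[[tx, ty, tz, wx, wy, wz, gripper], ...]]. A call has 1 to 12 rows; each row is the pose to reach, as a shift and turn from the pose commanded when the call began, along the tool's axes at that moment, turning the shorter way round; what a row does not reach only later rows make up. A row lasts 1/12 s, in which the tool goes at most 41.7 mm and 7.16 degrees, less where a joint would pass 70% of its speed; a pose out of reach is approached as far as the arm can. A call with a number of a shift or a turn outside -1 to 1 is refused whole. A call with a gripper value outside its range is refused whole. The fingers move at their own pace and stop on an object; "grip_force" is the grip in N (left out, the last holds). Time passes only in rows, so rows that repeat a pose let the fingers close. It gives the time, the measured TCP pose, the force, the opening and the grip force at its end, in the units of the state.
- get_obs(): the state, without advancing time (a new reading comes with each control period).
- eyes.read_camera(name): name is "side" or "top"; returns a dict with "frame" (420x560x3 uint8, red, green, blue), "depth" (420x560 float32, m along the optical axis (not along the pixel's ray), 0 where there is no reading), "fx", "fy", "cx", "cy" (pixels), "distortion" ([k1, k2, p1, p2, k3] as OpenCV has them; the pictures are not rectified), "origin" and "rotation" of the camera in the world. Camera axes: x right, y down, z forward; pixel columns grow to the right and rows downward; lengths in m; the calibration is good to about 2 mm. A picture is of the moment at which its call begins.
- env.sign_off(): hands the job in; it is judged then, once.
The state is a dict: "time_s": time; "qpos": joint angles; "joint_velocities": joint speeds; "effort": joint torques, N m; "tool_pos": TCP position; "tool_rot": TCP orientation; "force": force on the tool from outside, world axes, zero at the start; "wrist_torque": the same for the moment, N m; "grip_width": finger opening in m; "grasp_force": force on a finger pad.
Only numpy, scipy, OpenCV 4.12 (cv2) and the standard library are available. Lean on these libraries where they do the work, as an engineer would, in place of code of your own. Each camera call takes 0.05 s, during which the arm holds its last target. There are 200 camera calls.

## Working session

There is one attempt and no reset: what is moved stays moved. The work goes in short steps, Python scripts to look and compute and a tool call to move; the robot and the scene stay as the last step left them, time stands still between calls to the robot, and variables do not carry over. Pictures are saved under pics/ and viewed, at most 10 in all, crops included, and the job is handed in when it is done.

Besides the shell and the picture viewer there is one more tool, called after "Emit:" as name(argument=value, ...) on one line, values as JSON. servo_tool: Moves the arm, as the interface text tells. Shifts and turns lie within -1 to 1; 1 stands for 300 mm of shift or pi rad of turn. Its arguments: {"type":"object","properties":{"series":{"type":"array"},"grip_force":{"type":"number"}},"required":["series"]}

```bash
ls; mkdir -p pics; python3 - <<'E'
from cell import get_obs, eyes, env
import cv2,numpy as np,pickle
o=get_obs();print(o)
for n in("top","side"):
    c=eyes.read_camera(n);pickle.dump(c,open(f'{n}0.pkl','wb'))
    cv2.imwrite(f'pics/{n}0.png',c['frame'][:,:,::-1]);print({k:v for k,v in c.items() if k not in('frame','depth')})
E
```

```text
pics
{'time_s': 0.0, 'qpos': array([-70.23895655,  18.43810335,  -4.01661559,  83.17290592,
         1.29469406,  78.5387319 ,  -3.26069784]), 'joint_velocities': array([ 0.12067291,  0.03794274, -0.05404045, -0.08279264,  0.02059086,
        0.02973135, -0.01023482]), 'effort': array([ 1.11943359e-04, -4.91263354e+01, -4.03730907e-01, -3.12529171e+01,
       -6.39391621e-02,  4.33408341e-02,  1.49765729e-04]), 'tool_pos': array([0.21098067, 0.61425163, 0.22148996]), 'tool_rot': array([-1.79895484e+02,  4.91465897e-03,  1.61048936e+02]), 'force': array([ 0.13698297,  0.34174213, -0.10560836]), 'wrist_torque': array([ 0.0125723 ,  0.01968268, -0.01410728]), 'grasp_force': 0.0, 'grip_width': 0.08703821497641695}
{'fx': 473.9789442589908, 'fy': 473.9789442589908, 'cx': 279.4870074545828, 'cy': 199.48262868034055, 'distortion': array([-0.05221318,  0.        ,  0.        ,  0.        ,  0.        ]), 'origin': array([ 0.46738269, -0.01574524,  1.27212679]), 'rotation': array([-172.38502369,   -1.97123994,  -89.51168748])}
{'fx': 423.46335544082007, 'fy': 423.46335544082007, 'cx': 282.8621233921748, 'cy': 207.14220384957565, 'distortion': array([0.04343758, 0.        , 0.        , 0.        , 0.        ]), 'origin': array([ 0.6722557 , -0.91422588,  0.84340512]), 'rotation': array([-130.3752995 ,   -0.95765727,    4.70140055])}
```

```bash
python3 -c "
import cv2
a=cv2.imread('pics/top0.png');print(a.shape)"
```

```text
(420, 560, 3)
```

View pics/top0.png

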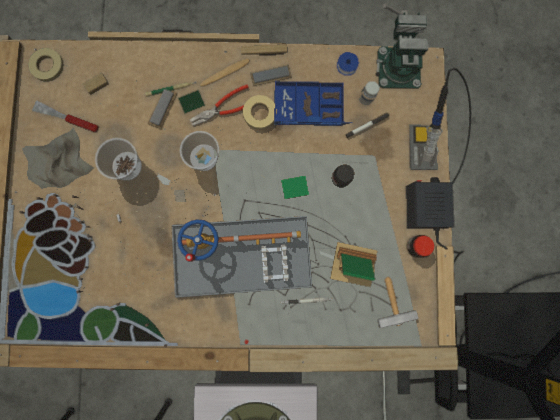

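View pics/side0.png

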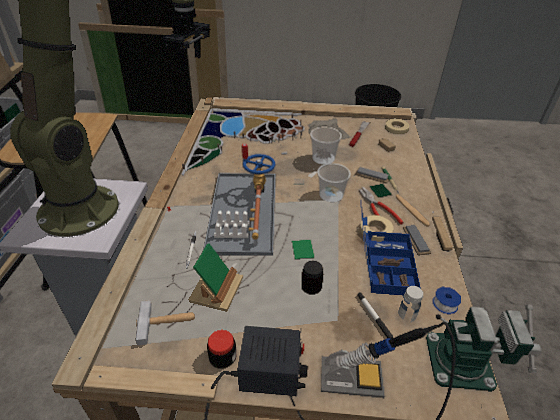

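The green candidates are the tile on the easel (top 357,265; side 212,270), a flat small tile (top 295,187), and a dark green piece (top 191,100). The task describes the tile leaning on the easel, so I choose that one. The handle is the red spot at top 190,257, on the wheel at 197,240. I'll check the choice in a close crop and measure.

```bash
cat > h.py <<'E'
import cv2,numpy as np,pickle
from scipy.spatial.transform import Rotation as R
def KD(c): return np.array([[c['fx'],0,c['cx']],[0,c['fy'],c['cy']],[0,0,1]]),np.array(c['distortion'])
def rot(c): return R.from_euler('xyz',c['rotation'],degrees=True).as_matrix()
def rays(c,uv):
    K,D=KD(c);p=cv2.undistortPoints(np.float64(uv).reshape(-1,1,2),K,D)[:,0]
    return np.c_[p,np.ones(len(p))]@rot(c).T
def onz(c,uv,z):
    d=rays(c,uv);o=c['origin'];return o+d*((z-o[2])/d[:,2])[:,None]
def cloud(c,mask):
    v,u=np.nonzero(mask&(c['depth']>0));return c['origin']+rays(c,np.c_[u,v])*c['depth'][v,u][:,None]
def proj(c,P):
    K,D=KD(c);M=rot(c).T
    return cv2.projectPoints(np.float64(P).reshape(-1,1,3),cv2.Rodrigues(M)[0],-M@c['origin'],K,D)[0][:,0]
def hsv(c): return cv2.cvtColor(c['frame'],cv2.COLOR_RGB2HSV)
def box(m,u0,u1,v0,v1):
    b=np.zeros_like(m);b[v0:v1,u0:u1]=m[v0:v1,u0:u1];return b
E
python3 - <<'E'
from h import *
t=pickle.load(open('top0.pkl','rb'));s=pickle.load(open('side0.pkl','rb'))
a=cv2.resize(t['frame'][205:305,165:395],None,fx=3.4,fy=3.4,interpolation=2)
b=cv2.resize(s['frame'][135:315,180:310],None,fx=1.4,fy=1.4)
cv2.imwrite('pics/c1.png',a[:,:,::-1])
for n,c,bx in(('top',t,(330,385,240,290)),('side',s,(180,250,235,300))):
    h=hsv(c);m=box((h[...,0]>50)&(h[...,0]<90)&(h[...,1]>110),*bx)
    cn=max(cv2.findContours(m.astype('u1'),0,2)[0],key=cv2.contourArea)
    print(n,'tile',m.sum(),cv2.boxPoints(cv2.minAreaRect(cn)).round(1).tolist())
    print(' approx',cv2.approxPolyDP(cn,3,True)[:,0].tolist())
    P=cloud(c,cv2.erode(m.astype('u1'),np.ones((3,3)))>0);q=P.mean(0);n_=np.linalg.svd(P-q)[2][2]
    print(' c',q.round(4),'n',n_.round(3),'min',P.min(0).round(3),'max',P.max(0).round(3), 'res',np.std((P-q)@n_))
h=hsv(t);m=box((h[...,0]>100)&(h[...,0]<125)&(h[...,1]>130),170,225,215,265)
v,u=np.nonzero(m);P=onz(t,np.c_[u,v],.1135);
hull=cv2.convexHull(np.float32(P[:,:2]));print('wheel',m.sum(),cv2.minEnclosingCircle(hull),cv2.fitEllipse(hull))
C=cloud(t,m);print(np.median(C,0),np.percentile(C[:,2],[10,50,90]))
for n,c,bx in(('top',t,(180,205,245,268)),('side',s,(235,255,140,165))):
    h=hsv(c);m=box(((h[...,0]<8)|(h[...,0]>172))&(h[...,1]>150),*bx);v,u=np.nonzero(m)
    print(n,'red',m.sum(),u.min(),u.max(),v.min(),v.max(),u.mean(),v.mean());C=cloud(c,m);print(C.mean(0),C.min(0),C.max(0),onz(c,[[u.mean(),v.mean()]],.165 if n=='top' else .142))
E
```

```text
top tile 586 [[337.8999938964844, 272.3999938964844], [342.1000061035156, 253.6999969482422], [376.8999938964844, 261.3999938964844], [372.70001220703125, 280.20001220703125]]
 approx [[342, 254], [343, 273], [373, 279], [370, 260]]
 c [ 0.4592 -0.2514  0.0824] n [ 0.848 -0.173  0.501] min [ 0.433 -0.29   0.041] max [ 0.487 -0.213  0.123] res 0.0010937284581708413
side tile 940 [[187.1999969482422, 259.3999938964844], [208.5, 242.8000030517578], [236.10000610351562, 278.29998779296875], [214.8000030517578, 294.8999938964844]]
 approx [[207, 244], [194, 268], [216, 294], [228, 269]]
 c [ 0.4609 -0.2578  0.0791] n [ 0.851 -0.171  0.497] min [ 0.433 -0.299  0.039] max [ 0.488 -0.216  0.118] res 0.001186881853925113
wheel 441 ((0.5226253867149353, 0.14447936415672302), 0.04837442561984062) ((0.5223343372344971, 0.14443959295749664), (0.09484855830669403, 0.09549979865550995), 155.24281311035156)
[0.52562099 0.13922903 0.11225952] [0.10927953 0.11225952 0.11527951]
top red 29 186 192 254 260 189.31034482758622 256.9655172413793
[0.47905236 0.15515991 0.16271375] [0.47202999 0.14909467 0.15726665] [0.48600734 0.16276573 0.16624771] [[0.47902547 0.15481453 0.165     ]]
side red 70 242 247 144 158 244.68571428571428 151.2
[0.4805445  0.15613825 0.14249184] [ 0.42418175  0.14168013 -0.0008097 ] [0.48876917 0.42202887 0.1670689 ] [[0.48041908 0.1567794  0.142     ]]
```

View pics/c1.png

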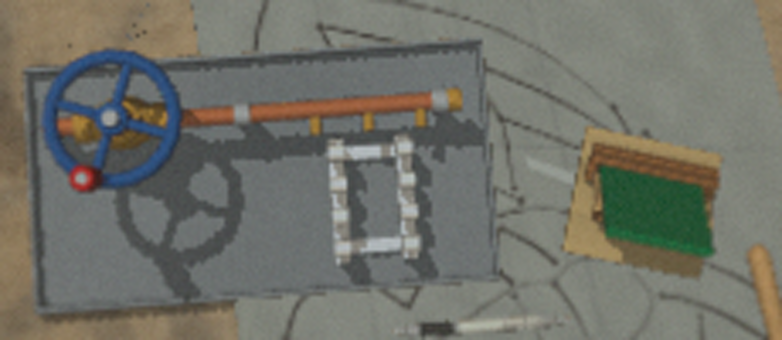

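The crop shows the large tile on the easel (crop 655,215), white rack (375,200), wheel (112,118) and red handle (84,180). The choice of tile holds. Next I measure the station yaw, slots and tile axes.

```bash
python3 - <<'E'
from h import *
t=pickle.load(open('top0.pkl','rb'));s=pickle.load(open('side0.pkl','rb'))
# tray edges
cr=lambda p:[165+(p[0]+.5)/3.4-.5,205+(p[1]+.5)/3.4-.5]
T=onz(t,[cr(p) for p in[(25,72),(480,42),(495,278),(40,312)]],.016)[:,:2]
print('tray',T.round(4).tolist(),T.mean(0),'sizes',np.linalg.norm(np.roll(T,-1,0)-T,axis=1))
for a,b in((1,0),(2,3),(3,0),(2,1)): d=T[b]-T[a];print(np.degrees(np.arctan2(d[1],d[0])))
for n,c,bx in(('top',t,(258,293,240,290)),('side',s,(205,262,200,245))):
    h=hsv(c);m=box((h[...,1]<40)&(h[...,2]>150),*bx);v,u=np.nonzero(m)
    P=onz(c,np.c_[u,v],.05);r=cv2.minAreaRect(np.float32(P[:,:2]));print(n,m.sum(),r)
    C=cloud(c,m);r=cv2.minAreaRect(np.float32(C[C[:,2]>.02][:,:2]));print(' cloud',r,np.percentile(C[:,2],[5,50,95]))
# tile
for n,c,uv in(('top',t,[[342,254],[343,273],[373,279],[370,260]]),('side',s,[[207,244],[194,268],[216,294],[228,269]])):
    q={'top':[.4592,-.2514,.0824],'side':[.4609,-.2578,.0791]}[n];N=np.array([.85,-.172,.4985]);N/=np.linalg.norm(N)
    d=rays(c,uv);o=c['origin'];P=o+d*((((np.array(q)-o)@N)/(d@N)))[:,None];print(n,P.round(4).tolist(), np.linalg.norm(np.roll(P,-1,0)-P,axis=1).round(3))
E
```

```text
tray [[0.5618, 0.226], [0.5896, -0.1282], [0.4069, -0.1402], [0.3783, 0.2081]] [0.48414627 0.04142994] sizes [0.35536347 0.18306483 0.34944961 0.18438515]
94.47451994656679
94.68787936209529
5.579146242898856
3.73534032696005
top 238 ((0.46518126130104065, -0.04518652334809303), (0.08864864706993103, 0.06290742754936218), 4.120546817779541)
 cloud ((0.4684058725833893, -0.044904060661792755), (0.08154640346765518, 0.06281247735023499), 4.123380184173584) [0.00959619 0.04347558 0.05305758]
side 212 ((0.4667400121688843, -0.04858357459306717), (0.14920549094676971, 0.1241980791091919), 7.598531246185303)
 cloud ((0.48733508586883545, -0.057494863867759705), (0.11614260822534561, 0.09203146398067474), 3.9644148349761963) [-6.93461027e-05  1.40098060e-02  5.27681386e-02]
top [[0.4917, -0.221, 0.0374], [0.4444, -0.209, 0.1223], [0.4303, -0.2824, 0.1209], [0.4767, -0.2945, 0.0377]] [0.098 0.075 0.096 0.075]
side [[0.4457, -0.2174, 0.1189], [0.4324, -0.2918, 0.116], [0.4772, -0.2988, 0.0372], [0.4916, -0.2215, 0.0393]] [0.076 0.091 0.079 0.092]
```

Station yaw is about 4.5° and slot1 about (.466,-.046). I aim the tile grasp at (.445,-.2515,.100), with the tile yaw about -11°. Next, the moves.

```bash
cat > m.py <<'E'
from h import *
from cell import get_obs
def go(p,Rt,p0=None,R0=None):
    o=get_obs()
    p0=o['tool_pos'] if p0 is None else p0; R0=R.from_euler('xyz',o['tool_rot'],degrees=True).as_matrix() if R0 is None else R0
    d=R0.T@(np.array(p)-p0)/.3; w=R.from_matrix(R0.T@Rt).as_rotvec()/np.pi
    print(np.r_[d,w].round(4).tolist()); return np.array(p),Rt
def frame(y,z):
    z=np.array(z)/np.linalg.norm(z);x=np.cross(y,z);x/=np.linalg.norm(x);return np.c_[x,np.cross(z,x),z]
down=lambda yaw:R.from_euler('xyz',[180,0,yaw],degrees=True).as_matrix()
cy,sy=np.cos(np.radians(-11)),np.sin(np.radians(-11))
NT=np.array([.866*cy,.866*sy,.5]);ZT=np.array([.5*cy,.5*sy,-.866]);RG=frame(NT,ZT);PG=np.array([.4539,-.2534,.0839])
E
python3 - <<'E'
from m import *
a=go([.5,.25,.28],down(117));go(PG-.07*ZT,RG,*a)
E
```

```text
[-1.3055, -0.836, -0.1932, -0.0005, 0.0002, 0.2447]
[-1.3535, -0.9906, 0.4516, -0.1605, -0.0553, 0.2062]
```

Emit:
servo_tool(series=[[[-0.95,-0.61,-0.14,0,0,0.18,0.6],[-0.95,-0.61,-0.14,0,0,0.18,0.6],[-0.95,-0.61,-0.14,0,0,0.18,0.6],[-0.95,-0.61,-0.14,0,0,0.18,0.6],[-0.95,-0.61,-0.14,0,0,0.18,0.6],[-0.95,-0.61,-0.14,0,0,0.18,0.6],[-0.95,-0.61,-0.14,0,0,0.18,0.6],[-0.95,-0.61,-0.14,0,0,0.18,0.6],[-0.95,-0.61,-0.14,0,0,0.18,0.6]]], grip_force=20)

```text
time_s: 0.85
tool_pos: [0.4272, 0.3413, 0.2656]
tool_rot: [179.9, 0.2, 128.0]
force: [1.2, -0.5, 0.4]
grip_width: 0.0527
grasp_force: 0.0
```

```bash
python3 - <<'E'
from m import *
a=go([.5,.05,.27],down(97));go(PG-.07*ZT,RG,*a)
E
```

```text
[-0.9148, -0.4065, -0.0113, 0.0008, 0.0012, 0.1722]
[-0.949, -0.3867, 0.4183, -0.1653, -0.0262, 0.0977]
```

Emit:
servo_tool(series=[[[-0.915,-0.407,-0.011,0,0,0.172,0.6],[-0.915,-0.407,-0.011,0,0,0.172,0.6],[-0.915,-0.407,-0.011,0,0,0.172,0.6],[-0.915,-0.407,-0.011,0,0,0.172,0.6],[-0.915,-0.407,-0.011,0,0,0.172,0.6],[-0.915,-0.407,-0.011,0,0,0.172,0.6],[-0.915,-0.407,-0.011,0,0,0.172,0.6],[-0.915,-0.407,-0.011,0,0,0.172,0.6]]])

```text
time_s: 1.52
tool_pos: [0.4985, 0.0499, 0.2682]
tool_rot: [179.9, 0.2, 97.1]
force: [0.0, -1.2, -0.1]
grip_width: 0.0521
grasp_force: 0.0
```

```bash
python3 - <<'E'
from m import *
go(PG-.07*ZT,RG)
E
```

```text
[-0.9476, -0.3831, 0.4146, -0.1648, -0.0254, 0.0983]
```

Emit:
servo_tool(series=[[[-0.948,-0.383,0.415,-0.165,-0.025,0.098,0.6],[-0.948,-0.383,0.415,-0.165,-0.025,0.098,0.6],[-0.948,-0.383,0.415,-0.165,-0.025,0.098,0.6],[-0.948,-0.383,0.415,-0.165,-0.025,0.098,0.6],[-0.948,-0.383,0.415,-0.165,-0.025,0.098,0.6],[-0.948,-0.383,0.415,-0.165,-0.025,0.098,0.6],[-0.948,-0.383,0.415,-0.165,-0.025,0.098,0.6],[-0.948,-0.383,0.415,-0.165,-0.025,0.098,0.6],[-0.948,-0.383,0.415,-0.165,-0.025,0.098,0.6],[-0.948,-0.383,0.415,-0.165,-0.025,0.098,0.6]]])

```text
time_s: 2.35
tool_pos: [0.4867, -0.1173, 0.1771]
tool_rot: [153.7, 0.3, 80.5]
force: [-0.5, -1.5, 0.8]
grip_width: 0.0525
grasp_force: 0.0
```

```bash
python3 - <<'E'
from m import *
from cell import eyes
go(PG,RG);o=get_obs();print(o['tool_pos'],o['tool_rot'],PG-.07*ZT,R.from_matrix(RG).as_euler('xyz',degrees=True))
c=eyes.read_camera('side');pickle.dump(c,open('side1.pkl','wb'));cv2.imwrite('pics/s1.png',cv2.resize(c['frame'][180:330,120:320],None,fx=3.5,fy=3.5,interpolation=2)[:,:,::-1])
E
```

```text
[-0.4638, -0.1681, 0.2661, -0.0205, -0.0024, 0.0079]
[ 0.48673712 -0.11734629  0.17712544] [153.68622526   0.28330486  80.45279784] [ 0.41954305 -0.24672169  0.14452   ] [1.49999272e+02 1.27222187e-14 7.90000000e+01]
```

View pics/s1.png

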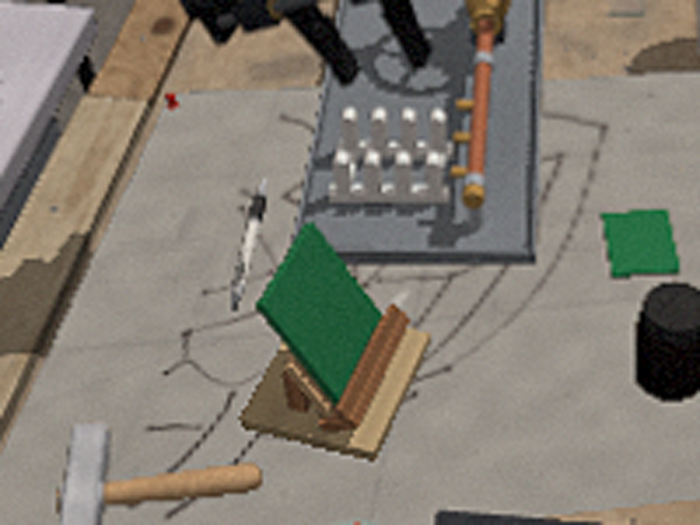

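The view shows the tile on the easel at crop (320,310), undisturbed, with the gripper above and behind the rack. Continuing to the pre-grasp, a bit higher.

```bash
python3 - <<'E'
from m import *
a=go(PG-.08*ZT,RG);go(PG,RG,*a)
E
```

```text
[-0.4414, -0.1584, -0.0121, -0.0224, -0.0034, 0.0029]
[-0.0, 0.0, 0.2667, 0.0, 0.0, 0.0]
```

Emit:
servo_tool(series=[[[-0.441,-0.158,-0.012,-0.022,-0.003,0.003,0.6],[-0.441,-0.158,-0.012,-0.022,-0.003,0.003,0.6],[-0.441,-0.158,-0.012,-0.022,-0.003,0.003,0.6],[-0.441,-0.158,-0.012,-0.022,-0.003,0.003,0.6],[-0.441,-0.158,-0.012,-0.022,-0.003,0.003,0.6],[-0.441,-0.158,-0.012,-0.022,-0.003,0.003,0.6],[-0.441,-0.158,-0.012,-0.022,-0.003,0.003,0.6],[-0.441,-0.158,-0.012,-0.022,-0.003,0.003,0.6]]])

```text
time_s: 3.07
tool_pos: [0.4311, -0.2336, 0.1561]
tool_rot: [150.0, -0.5, 81.1]
force: [0.0, 0.8, 0.3]
grip_width: 0.052
grasp_force: 0.0
```

```bash
python3 - <<'E'
from m import *
from cell import eyes
go(PG,RG);o=get_obs();print(o['qpos'].round(1))
for n,b in(('side',(200,310,140,300)),('top',(220,310,310,400))):
    c=eyes.read_camera(n);pickle.dump(c,open(n+'2.pkl','wb'))
    f=c['frame'][b[0]:b[1],b[2]:b[3]];cv2.imwrite(f'pics/{n}2.png',cv2.resize(f,(int(f.shape[1]*390/f.shape[0]),390),interpolation=2)[:,:,::-1])
a,b=[cv2.imread(f'pics/{n}2.png') for n in('side','top')]
m=cv2.hconcat([a,b]);print(m.shape);cv2.imwrite('pics/m2.png',cv2.resize(m,(800,int(m.shape[0]*800/m.shape[1]))))
E
```

```text
[-0.0555, -0.0465, 0.2507, 0.0001, -0.0081, 0.0087]
[ 46.3 -17.2  -9.5 132.6 -26.2  40.3  44. ]
(390, 957, 3)
```

View pics/m2.png

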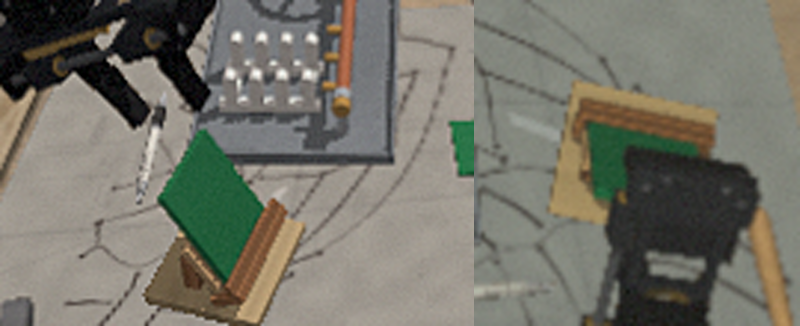

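The gripper is behind and above the tile, with the tips at (140,115) and (190,100) in the mosaic and the tile free at (215,200). Joint 2 is at its limit, and the grasp itself lies further out. I'll open wider and go in.

Emit:
servo_tool(series=[[[-0.055,-0.046,0.1,0,-0.008,0.009,0.9],[-0.055,-0.046,0.15,0,-0.008,0.009,0.9],[-0.055,-0.046,0.15,0,-0.008,0.009,0.9],[-0.055,-0.046,0.15,0,-0.008,0.009,0.9]]])

```text
time_s: 3.5
tool_pos: [0.4381, -0.2516, 0.1093]
tool_rot: [150.1, -0.1, 78.9]
force: [-0.7, 0.6, 0.9]
grip_width: 0.0714
grasp_force: 0.0
```

```bash
python3 - <<'E'
from m import *
go(PG,RG);o=get_obs();print(o['qpos'].round(1))
E
```

```text
[0.0043, 0.0034, 0.0997, -0.0004, -0.0001, -0.0008]
[ 46.2 -11.5  -9.8 134.3 -27.3  32.3  45.1]
```

Emit:
servo_tool(series=[[[0.004,0.003,0.05,0,0,0,0.9],[0.004,0.003,0.1,0,0,0,0.9],[0.004,0.003,0.1,0,0,0,0.9]]])

```text
time_s: 3.75
tool_pos: [0.4542, -0.2542, 0.084]
tool_rot: [150.0, -0.0, 78.8]
force: [-0.6, 0.6, 0.1]
grip_width: 0.0779
grasp_force: 0.0
```

```bash
python3 - <<'E'
from m import *
from cell import eyes
go(PG,RG);o=get_obs();print(o['qpos'].round(1),o['force'])
c=eyes.read_camera('side');f=c['frame'][200:310,130:290];cv2.imwrite('pics/s3.png',cv2.resize(f,None,fx=4,fy=4,interpolation=2)[:,:,::-1])
E
```

```text
[0.0024, -0.0015, -0.0004, -0.0001, 0.0002, -0.0009]
[ 45.3  -7.  -10.5 134.1 -28.4  27.7  45.9] [-0.55437109  0.6050977   0.14172634]
```

View pics/s3.png

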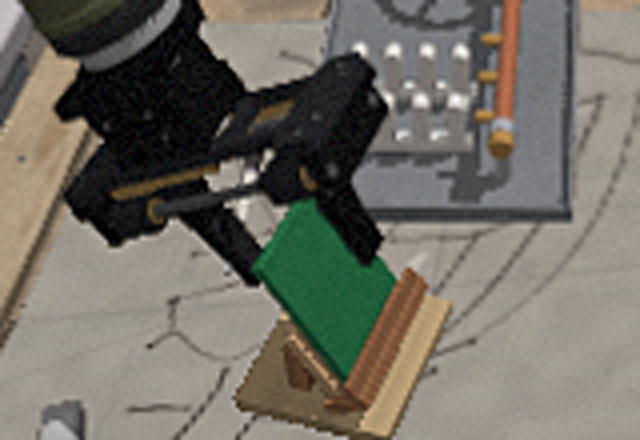

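The fingers straddle the tile (tips at 250,280 and 370,255). I close now.

Emit:
servo_tool(series=[[[0,0,0,0,0,0,0],[0,0,0,0,0,0,0],[0,0,0,0,0,0,0],[0,0,0,0,0,0,0],[0,0,0,0,0,0,0],[0,0,0,0,0,0,0],[0,0,0,0,0,0,0],[0,0,0,0,0,0,0],[0,0,0,0,0,0,0]]], grip_force=25)

```text
time_s: 4.55
tool_pos: [0.4534, -0.2553, 0.0844]
tool_rot: [150.0, -0.0, 78.7]
force: [-0.5, -0.1, 0.6]
grip_width: 0.0265
grasp_force: 0.0
```

```bash
python3 - <<'E'
from m import *
print(get_obs()['force'])
P=get_obs()['tool_pos'];a=go(P-.035*ZT,RG);b=go(a[0]+[.04,.01,.10],RG,*a);b=go(a[0]+[.04,.01,.10],down(88),*a)
E
```

```text
[-0.54641412 -0.12984517  0.62631302]
[-0.0003, 0.0, -0.1167, 0.0001, 0.0008, -0.0015]
[0.0582, 0.2745, -0.2264, 0.0, 0.0, 0.0]
[0.0582, 0.2745, -0.2264, 0.1663, 0.0131, -0.0489]
```

Emit:
servo_tool(series=[[[0,0,0,0,0,0,0],[0,0,0,0,0,0,0],[0,0,0,0,0,0,0],[0,0,0,0,0,0,0],[0,0,0,0,0,0,0],[0,0,0,0,0,0,0],[0,0,0,0,0,0,0]]])

```text
time_s: 5.13
tool_pos: [0.4535, -0.2553, 0.0844]
tool_rot: [150.0, -0.0, 78.7]
force: [0.5, 0.4, -1.0]
grip_width: 0.0081
grasp_force: 25.0
```

Emit:
servo_tool(series=[[[0,0,-0.04,0,0,0,0],[0,0,-0.09,0,0,0,0],[0.0,0.04,-0.15,0,0,0,0],[0.02,0.1,-0.17,0.03,0,-0.01,0],[0.04,0.18,-0.2,0.06,0,-0.02,0],[0.06,0.27,-0.226,0.1,0.01,-0.03,0],[0.06,0.27,-0.226,0.14,0.01,-0.04,0],[0.06,0.27,-0.226,0.166,0.013,-0.05,0],[0.06,0.27,-0.226,0.166,0.013,-0.05,0],[0.06,0.27,-0.226,0.166,0.013,-0.05,0],[0.06,0.27,-0.226,0.166,0.013,-0.05,0],[0.06,0.27,-0.226,0.166,0.013,-0.05,0]]])

```text
time_s: 6.13
tool_pos: [0.4908, -0.2449, 0.1832]
tool_rot: [179.9, 0.1, 87.8]
force: [0.1, 0.1, -2.0]
grip_width: 0.0079
grasp_force: 25.0
```

```bash
python3 - <<'E'
from m import *
from cell import eyes
o=get_obs();print(o['qpos'].round(1),o['force'],o['grip_width'],o['grasp_force'])
# slot1 above
a=go([.466,-.0455,.175],down(94.5))
c=eyes.read_camera('side');f=c['frame'][150:310,150:310];cv2.imwrite('pics/s4.png',cv2.resize(f,None,fx=3.5,fy=3.5,interpolation=2)[:,:,::-1])
E
```

```text
[ 44.5   8.6 -22.7 100.2   3.6  71.8  18.7] [ 0.09140974  0.12412024 -1.95615673] 0.00790881353761024 24.999158126302063
[0.6611, -0.108, 0.0263, 0.0003, 0.0005, -0.0372]
```

View pics/s4.png

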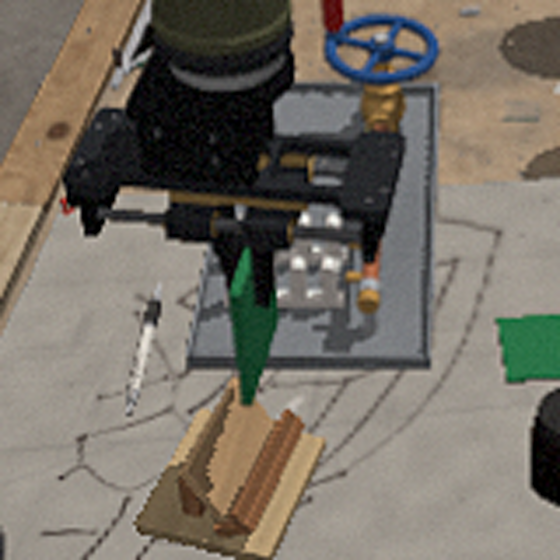

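The tile hangs upright in the gripper (crop 250,330) and the easel is empty. I carry it above the middle slot.

Emit:
servo_tool(series=[[[0.661,-0.108,0.026,0,0,-0.037,0],[0.661,-0.108,0.026,0,0,-0.037,0],[0.661,-0.108,0.026,0,0,-0.037,0],[0.661,-0.108,0.026,0,0,-0.037,0],[0.661,-0.108,0.026,0,0,-0.037,0],[0.661,-0.108,0.026,0,0,-0.037,0],[0.661,-0.108,0.026,0,0,-0.037,0],[0.661,-0.108,0.026,0,0,-0.037,0],[0.661,-0.108,0.11,0,0,-0.037,0],[0.661,-0.108,0.11,0,0,-0.037,0],[0.661,-0.108,0.11,0,0,-0.037,0]]])

```text
time_s: 7.1
tool_pos: [0.466, -0.0469, 0.1495]
tool_rot: [-179.9, 0.0, 94.4]
force: [-0.8, 0.4, -1.8]
grip_width: 0.0078
grasp_force: 25.0
```

```bash
python3 - <<'E'
from m import *
from cell import eyes
o=get_obs();print(o['qpos'].round(1),o['tool_pos'],o['grip_width'])
c=eyes.read_camera('side');pickle.dump(c,open('side5.pkl','wb'));t=eyes.read_camera('top');pickle.dump(t,open('top5.pkl','wb'))
h=hsv(c);u0,v0=proj(c,[.466,-.085,.1])[0].astype(int);print(u0,v0)
m=box((h[...,0]>45)&(h[...,0]<95)&(h[...,1]>90),u0-30,u0+30,v0-40,v0+50);v,u=np.nonzero(m);print(m.sum(),u.min(),u.max(),v.min(),v.max())
P=cloud(c,m);print(P.min(0),P.max(0),np.percentile(P,[10,50,90],axis=0).round(4))
f=c['frame'][160:270,180:320];cv2.imwrite('pics/s5.png',cv2.resize(f,None,fx=5,fy=5,interpolation=2)[:,:,::-1])
E
```

```text
[ 35.3   0.5 -32.7 112.4   0.4  67.3   6.9] [ 0.46596604 -0.04694689  0.14949345] 0.007838509502595807
226 214
218 221 236 174 217
[ 0.40400333 -0.08818564  0.00868098] [0.49857878 0.21063841 0.22979129] [[ 0.465  -0.0851  0.0989]
 [ 0.47   -0.0698  0.1542]
 [ 0.4724 -0.0375  0.1853]]
```

View pics/s5.png

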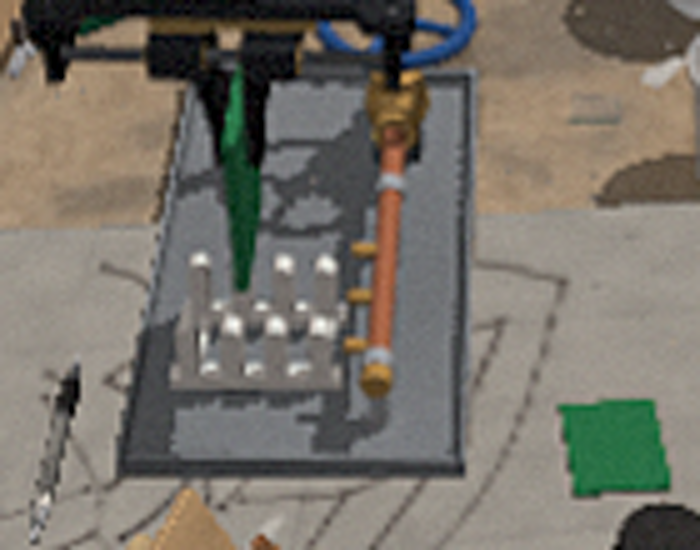

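```bash
python3 - <<'E'
from m import *
c=pickle.load(open('side5.pkl','rb'));s0=pickle.load(open('side0.pkl','rb'));t=pickle.load(open('top0.pkl','rb'))
a=np.radians(4.5);X=np.array([np.cos(a),np.sin(a),0]);Y=np.array([-X[1],X[0],0]);o=np.array([.466,-.0455,0])
tooth=np.array([o+x*X+y*Y+[0,0,.048] for y in(-.026,.026) for x in(-.036,-.012,.012,.036)])
for n,k,b in(('side0',s0,(200,245,205,265)),('top0',t,(240,290,258,293))):
    q=proj(k,tooth);print(n,q.round(1).tolist())
    g=k['frame'].min(2).astype(float);B=cv2.GaussianBlur(g,(3,3),0);D=cv2.dilate(B,np.ones((5,5)))
    v,u=np.nonzero((B==D)&(B>165));w=[(x,y,int(B[y,x])) for x,y in zip(u,v) if b[2]<=x<=b[3] and b[0]<=y<=b[1]];print(w)
E
```

```text
side0 [[216.1, 224.8], [224.8, 225.0], [233.6, 225.1], [242.3, 225.2], [218.3, 212.4], [226.8, 212.5], [235.2, 212.7], [243.7, 212.8]]
[(np.int64(219), np.int64(212), 197), (np.int64(228), np.int64(212), 201), (np.int64(236), np.int64(212), 195), (np.int64(245), np.int64(212), 197), (np.int64(217), np.int64(224), 200), (np.int64(226), np.int64(224), 201), (np.int64(235), np.int64(225), 198), (np.int64(244), np.int64(225), 200), (np.int64(221), np.int64(233), 168), (np.int64(230), np.int64(233), 166), (np.int64(239), np.int64(233), 168)]
top0 [[285.8, 276.9], [285.1, 267.4], [284.4, 258.0], [283.8, 248.7], [265.5, 278.3], [264.8, 268.9], [264.2, 259.4], [263.6, 250.1]]
[(np.int64(284), np.int64(248), 172), (np.int64(263), np.int64(249), 173), (np.int64(270), np.int64(249), 175), (np.int64(274), np.int64(249), 174), (np.int64(284), np.int64(257), 174), (np.int64(285), np.int64(257), 174), (np.int64(264), np.int64(258), 170), (np.int64(285), np.int64(266), 171), (np.int64(265), np.int64(268), 173), (np.int64(277), np.int64(276), 174), (np.int64(286), np.int64(276), 172), (np.int64(266), np.int64(277), 172), (np.int64(274), np.int64(277), 172)]
```

```bash
python3 - <<'E'
from m import *
c=pickle.load(open('side5.pkl','rb'));h=hsv(c)
m=box((h[...,0]>45)&(h[...,0]<95)&(h[...,1]>80),205,250,165,222)
for v in range(176,221,4):
    u=np.nonzero(m[v])[0]
    if len(u):print(v,u.min(),u.max(),u.mean())
a=np.radians(4.5);X=np.array([np.cos(a),np.sin(a),0]);Y=np.array([-X[1],X[0],0])
for z in(.19,.15,.12,.09):
    for y in(-.04,.04): print(z,y,proj(c,[np.array([.466,-.047,z])+y*Y+x*X for x in(-.004,.004)]).round(1).tolist())
E
```

```text
176 226 228 227.0
180 221 228 225.5
184 225 229 227.0
188 224 231 227.14285714285714
192 224 229 226.5
196 225 231 228.0
200 225 231 228.0
204 226 231 228.5
208 227 230 228.5
212 227 229 228.0
216 227 229 228.0
0.19 -0.04 [[223.2, 187.6], [226.4, 187.6]]
0.19 0.04 [[226.5, 169.1], [229.6, 169.2]]
0.15 -0.04 [[224.4, 199.9], [227.5, 200.0]]
0.15 0.04 [[227.6, 181.2], [230.5, 181.2]]
0.12 -0.04 [[225.2, 208.8], [228.3, 208.8]]
0.12 0.04 [[228.3, 189.9], [231.2, 190.0]]
0.09 -0.04 [[226.0, 217.4], [229.0, 217.4]]
0.09 0.04 [[229.0, 198.4], [231.9, 198.4]]
```

Emit:
servo_tool(series=[[[0.004,0.007,0.05,0,0,0,0],[0.004,0.007,0.1,0,0,0,0],[0.004,0.007,0.13,0,0,0,0],[0.004,0.007,0.15,0,0,0,0],[0.004,0.007,0.17,0,0,0,0],[0.004,0.007,0.19,0,0,0,0],[0.004,0.007,0.2,0,0,0,0],[0.004,0.007,0.2,0,0,0,0]]])

```text
time_s: 7.87
tool_pos: [0.4692, -0.0441, 0.0899]
tool_rot: [180.0, 0.1, 94.6]
force: [-1.0, 0.1, -2.4]
grip_width: 0.0078
grasp_force: 25.0
```

Emit:
servo_tool(series=[[[0,0,0.015,0,0,0,0],[0,0,0.03,0,0,0,0],[0,0,0.04,0,0,0,0],[0,0,0.045,0,0,0,0],[0,0,0.045,0,0,0,0]]])

```text
time_s: 8.28
tool_pos: [0.4701, -0.0444, 0.0789]
tool_rot: [179.9, 0.1, 94.6]
force: [-5.4, -1.2, 13.5]
grip_width: 0.0077
grasp_force: 25.1
```

```bash
python3 - <<'E'
from m import *
from cell import eyes
c=eyes.read_camera('side');t=eyes.read_camera('top');pickle.dump(c,open('side6.pkl','wb'))
f=c['frame'][160:270,180:320];cv2.imwrite('pics/s6.png',cv2.resize(f,None,fx=5,fy=5,interpolation=2)[:,:,::-1])
E
```

```text
(no output)
```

View pics/s6.png

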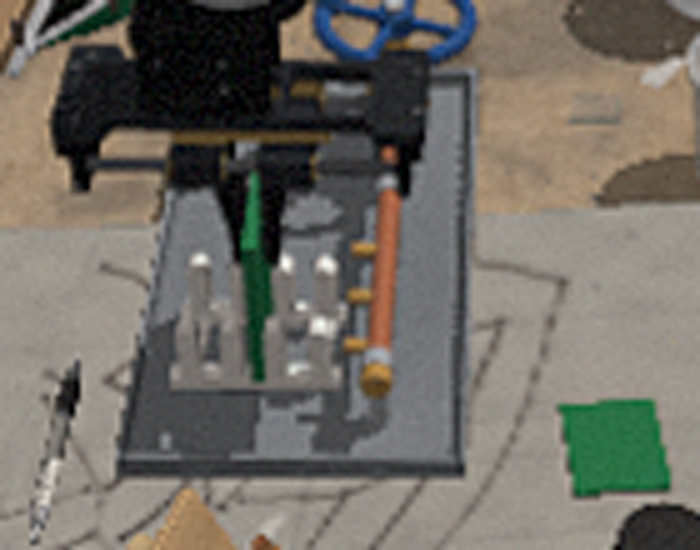

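The tile sits between the teeth of the middle slot down to the floor (crop 258,375), and 13.5 N shows it is seated. I release and rise.

Emit:
servo_tool(series=[[[0,0,-0.008,0,0,0,0],[0,0,-0.008,0,0,0,0.2],[0,0,-0.008,0,0,0,0.4],[0,0,-0.008,0,0,0,0.4],[0,0,-0.008,0,0,0,0.4],[0,0,-0.008,0,0,0,0.4],[0,0,-0.05,0,0,0,0.4],[0,0,-0.15,0,0,0,0.4],[0,0,-0.25,0,0,0,0.5],[0,0,-0.35,0,0,0,0.7],[0,0,-0.42,0,0,0,0.7],[0,0,-0.42,0,0,0,0.7]]])

```text
time_s: 9.38
tool_pos: [0.4723, -0.0442, 0.2076]
tool_rot: [179.5, 0.2, 94.6]
force: [1.3, 1.2, -0.2]
grip_width: 0.054
grasp_force: 0.0
```

```bash
python3 - <<'E'
from m import *
from cell import eyes
o=get_obs();print(o['qpos'].round(1),o['tool_pos'])
c=eyes.read_camera('side');t=eyes.read_camera('top');pickle.dump(c,open('side7.pkl','wb'));pickle.dump(t,open('top7.pkl','wb'))
h=hsv(c);m=box((h[...,0]>45)&(h[...,0]<95)&(h[...,1]>90),205,255,170,250);P=cloud(c,cv2.erode(m.astype('u1'),np.ones((2,2)))>0)
print('tile',m.sum(),np.percentile(P,[3,50,97],axis=0).round(4).tolist())
for n,k,bx in(('top',t,(175,215,240,270)),('side',c,(230,265,135,165))):
    h=hsv(k);m=box(((h[...,0]<8)|(h[...,0]>172))&(h[...,1]>150),*bx);v,u=np.nonzero(m);print(n,m.sum(),onz(k,[[u.mean(),v.mean()]],.165 if n=='top' else .142) if m.sum() else 0)
go([.48,.1555,.20],down(94.5))
E
```

```text
[ 35.7  -2.1 -32.6 107.7  -1.   73.5   7.9] [ 0.47228005 -0.04418964  0.20760845]
tile 193 [[0.4692, -0.0828, 0.0249], [0.4737, -0.0518, 0.0854], [0.4763, -0.006, 0.115]]
top 29 [[0.47902547 0.15481453 0.165     ]]
side 11 [[0.48733776 0.12797655 0.142     ]]
[0.6606, 0.0869, 0.01, 0.0009, 0.0007, 0.0003]
```

The tile stands free in the slot. Now I go to the handle at about (.4795,.155).

Emit:
servo_tool(series=[[[0.3,0.04,-0.03,0,0,0,0.55],[0.661,0.085,-0.03,0,0,0,0.55],[0.661,0.085,-0.03,0,0,0,0.55],[0.661,0.085,-0.03,0,0,0,0.55],[0.661,0.085,-0.03,0,0,0,0.55],[0.661,0.085,-0.03,0,0,0,0.55],[0.661,0.085,-0.03,0,0,0,0.55],[0.661,0.085,-0.03,0,0,0,0.55]]])

```text
time_s: 10.15
tool_pos: [0.4782, 0.1547, 0.2101]
tool_rot: [-179.9, 0.1, 94.6]
force: [-0.5, -0.1, -1.4]
grip_width: 0.0476
grasp_force: 0.0
```

```bash
python3 - <<'E'
from m import *
from cell import eyes
o=get_obs();print(o['qpos'].round(1),o['grip_width'])
c=eyes.read_camera('side');h=hsv(c);m=box(((h[...,0]<8)|(h[...,0]>172))&(h[...,1]>150),235,255,135,165);v,u=np.nonzero(m);print(m.sum(),u.min(),u.max(),v.min(),v.max())
go([.4795,.155,.127],down(94.5))
E
```

```text
[ 23.2   3.3 -45.3 103.2   2.5  74.6 -18.1] 0.04764903681709707
81 242 254 135 158
[0.0038, 0.0038, 0.2777, -0.0004, 0.0007, -0.0002]
```

Emit:
servo_tool(series=[[[0.004,0.004,0.1,0,0,0,0.55],[0.004,0.004,0.15,0,0,0,0.55],[0.004,0.004,0.2,0,0,0,0.55],[0.004,0.004,0.25,0,0,0,0.55],[0.004,0.004,0.277,0,0,0,0.55],[0.004,0.004,0.277,0,0,0,0.55]]])

```text
time_s: 10.7
tool_pos: [0.4788, 0.1547, 0.1263]
tool_rot: [-179.8, 0.1, 94.4]
force: [-0.1, -0.4, 0.2]
grip_width: 0.0479
grasp_force: 0.0
```

```bash
python3 - <<'E'
from m import *
from cell import eyes
o=get_obs();print(o['qpos'].round(1),o['force'])
c=eyes.read_camera('side');f=c['frame'][120:210,200:300];cv2.imwrite('pics/s8.png',cv2.resize(f,None,fx=6,fy=6,interpolation=2)[:,:,::-1])
E
```

```text
[ 21.7   8.4 -45.4 109.1   6.7  65.3 -21.8] [-0.12975775 -0.44882598  0.18302809]
```

View pics/s8.png

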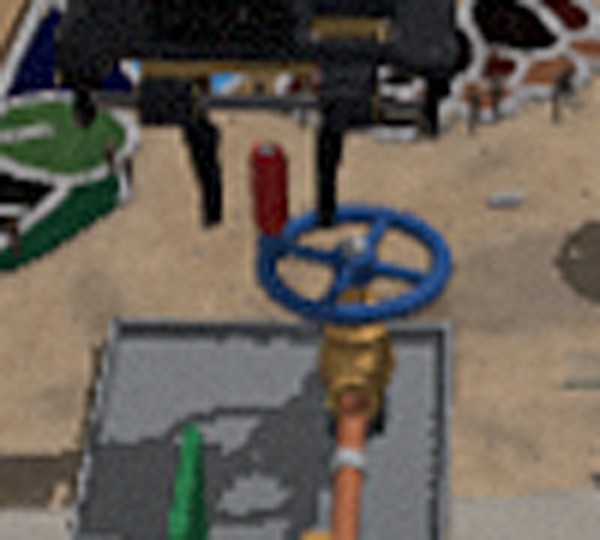

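The fingers straddle the red handle (crop 268,190), with the tips at (212,215) and (328,215). I close.

Emit:
servo_tool(series=[[[0,0,0,0,0,0,0.1],[0,0,0,0,0,0,0.1],[0,0,0,0,0,0,0.1],[0,0,0,0,0,0,0.1],[0,0,0,0,0,0,0.1],[0,0,0,0,0,0,0.1],[0,0,0,0,0,0,0.1],[0,0,0,0,0,0,0.1]]], grip_force=15)

```text
time_s: 11.42
tool_pos: [0.4797, 0.157, 0.1288]
tool_rot: [180.0, 0.1, 94.6]
force: [-3.3, 0.3, 4.8]
grip_width: 0.0188
grasp_force: 15.0
```

```bash
cat > circ.py <<'E'
from m import *
import sys
# rows for circle steps: centre C, from current angle, list of offsets deg
C=np.array([.5225,.1445]);YAW=4.5
def circ(a0,a1,n,pc=None):
    o=get_obs();R0=R.from_euler('xyz',o['tool_rot'],degrees=True).as_matrix()
    p=o['tool_pos'];e=p[:2]-C;print('ang(wheel)',np.degrees(np.arctan2(e[1],e[0]))-YAW,'r',np.hypot(*e),'F',o['force'].round(1),'gf',o['grasp_force'],o['grip_width'],'q',o['qpos'].round(0))
    P=lambda a:np.r_[C+.045*np.array([np.cos(np.radians(a+YAW)),np.sin(np.radians(a+YAW))]),0]
    s=P(a0)
    print([[*[round(float(x),3)+0. for x in R0.T@(P(a)-s)/.3][:2],0,0,0,0,.1] for a in np.linspace(a0,a1,n+1)[1:]])
E
python3 - <<'E'
from circ import *
circ(161,161-132,12)
E
```

```text
ang(wheel) 159.22323401311183 r 0.04454336375149214 F [-3.3  0.3  4.8] gf 15.000378434906452 0.018759679490695087 q [ 22.   8. -45. 109.   7.  65. -22.]
[[0.026, 0.012, 0, 0, 0, 0, 0.1], [0.05, 0.029, 0, 0, 0, 0, 0.1], [0.069, 0.05, 0, 0, 0, 0, 0.1], [0.085, 0.074, 0, 0, 0, 0, 0.1], [0.095, 0.101, 0, 0, 0, 0, 0.1], [0.1, 0.129, 0, 0, 0, 0, 0.1], [0.1, 0.158, 0, 0, 0, 0, 0.1], [0.094, 0.186, 0, 0, 0, 0, 0.1], [0.083, 0.212, 0, 0, 0, 0, 0.1], [0.067, 0.236, 0, 0, 0, 0, 0.1], [0.047, 0.257, 0, 0, 0, 0, 0.1], [0.024, 0.273, 0, 0, 0, 0, 0.1]]
```

Emit:
servo_tool(series=[[[0.026,0.012,0,0,0,0,0.1],[0.05,0.029,0,0,0,0,0.1],[0.069,0.05,0,0,0,0,0.1],[0.085,0.074,0,0,0,0,0.1],[0.095,0.101,0,0,0,0,0.1],[0.1,0.129,0,0,0,0,0.1],[0.1,0.158,0,0,0,0,0.1],[0.094,0.186,0,0,0,0,0.1],[0.083,0.212,0,0,0,0,0.1],[0.067,0.236,0,0,0,0,0.1],[0.047,0.257,0,0,0,0,0.1],[0.024,0.273,0,0,0,0,0.1]]])

```text
time_s: 12.42
tool_pos: [0.5603, 0.1695, 0.1286]
tool_rot: [-179.8, 0.2, 94.5]
force: [-10.1, -4.0, 12.6]
grip_width: 0.0185
grasp_force: 15.0
```

```bash
python3 - <<'E'
from circ import *
circ(29,-3,5)
E
```

```text
ang(wheel) 28.980228322102285 r 0.045299322097337245 F [-10.1  -4.   12.6] gf 15.001313516995651 0.01846867498017435 q [ 17.  20. -43.  98.  14.  69. -26.]
[[-0.015, 0.007, 0, 0, 0, 0, 0.1], [-0.031, 0.013, 0, 0, 0, 0, 0.1], [-0.047, 0.017, 0, 0, 0, 0, 0.1], [-0.064, 0.019, 0, 0, 0, 0, 0.1], [-0.081, 0.019, 0, 0, 0, 0, 0.1]]
```

Emit:
servo_tool(series=[[[-0.015,0.005,-0.003,0,0,0,0.1],[-0.031,0.011,-0.006,0,0,0,0.1],[-0.047,0.015,-0.006,0,0,0,0.1],[-0.064,0.017,-0.006,0,0,0,0.1],[-0.081,0.017,-0.006,0,0,0,0.1],[-0.081,0.017,-0.006,0,0,0,0.1]]])

```text
time_s: 12.92
tool_pos: [0.5677, 0.1477, 0.1291]
tool_rot: [180.0, -0.1, 94.6]
force: [-0.7, 3.5, -10.1]
grip_width: 0.0187
grasp_force: 15.0
```

```bash
python3 - <<'E'
from circ import *
circ(-3,-9,3)
E
```

```text
ang(wheel) -0.45103445827967725 r 0.045272363611779984 F [ -0.7   3.5 -10.1] gf 14.999062827100715 0.018678748145736782 q [ 19.  19. -43.  98.  14.  68. -23.]
[[-0.005, 0.0, 0, 0, 0, 0, 0.1], [-0.01, -0.001, 0, 0, 0, 0, 0.1], [-0.016, -0.002, 0, 0, 0, 0, 0.1]]
```

Emit:
servo_tool(series=[[[-0.006,0,0.004,0,0,0,0.1],[-0.012,-0.001,0.004,0,0,0,0.1],[-0.018,-0.002,0.004,0,0,0,0.1],[-0.018,-0.002,0.004,0,0,0,0.1],[-0.018,-0.002,0.004,0,0,0,0.1]]])

```text
time_s: 13.33
tool_pos: [0.5677, 0.1475, 0.1291]
tool_rot: [179.8, -0.4, 94.8]
force: [-0.2, 11.5, -10.1]
grip_width: 0.0187
grasp_force: 15.0
```

```bash
python3 - <<'E'
from circ import *
circ(0,144,12)
E
```

```text
ang(wheel) -0.7332192342807753 r 0.04528472486593253 F [ -0.2  11.5 -10.1] gf 14.999074744955578 0.018680333838237355 q [ 19.  19. -43.  98.  14.  68. -23.]
[[0.031, -0.003, 0, 0, 0, 0, 0.1], [0.061, -0.013, 0, 0, 0, 0, 0.1], [0.088, -0.028, 0, 0, 0, 0, 0.1], [0.112, -0.049, 0, 0, 0, 0, 0.1], [0.13, -0.074, 0, 0, 0, 0, 0.1], [0.143, -0.103, 0, 0, 0, 0, 0.1], [0.15, -0.134, 0, 0, 0, 0, 0.1], [0.15, -0.165, 0, 0, 0, 0, 0.1], [0.144, -0.196, 0, 0, 0, 0, 0.1], [0.131, -0.224, 0, 0, 0, 0, 0.1], [0.113, -0.25, 0, 0, 0, 0, 0.1], [0.09, -0.271, 0, 0, 0, 0, 0.1]]
```

The stop is confirmed: 5 mm more push moved nothing and the force rose to 11.5 N, with the TCP at (.5677,.1475). Now two turns counter-clockwise.

Emit:
servo_tool(series=[[[0.051,-0.001,0,0,0,0,0.1],[0.081,-0.011,0.003,0,0,0,0.1],[0.108,-0.026,0.003,0,0,0,0.1],[0.132,-0.047,0.003,0,0,0,0.1],[0.15,-0.072,0.003,0,0,0,0.1],[0.163,-0.101,0.003,0,0,0,0.1],[0.17,-0.132,0.003,0,0,0,0.1],[0.17,-0.163,0.003,0,0,0,0.1],[0.164,-0.194,0.003,0,0,0,0.1],[0.151,-0.222,0.003,0,0,0,0.1],[0.133,-0.248,0.003,0,0,0,0.1],[0.11,-0.269,0.003,0,0,0,0.1]]])

```text
time_s: 14.33
tool_pos: [0.4847, 0.1682, 0.1288]
tool_rot: [179.8, 0.0, 94.6]
force: [3.0, 0.4, 3.1]
grip_width: 0.0184
grasp_force: 15.0
```

```bash
python3 - <<'E'
from circ import *
circ(144,288,12)
E
```

```text
ang(wheel) 143.39681049002118 r 0.044658253765932715 F [3.  0.4 3.1] gf 15.000961186560744 0.01835340059495019 q [ 21.  10. -46. 108.   8.  65. -24.]
[[-0.027, -0.016, 0, 0, 0, 0, 0.1], [-0.057, -0.025, 0, 0, 0, 0, 0.1], [-0.088, -0.029, 0, 0, 0, 0, 0.1], [-0.119, -0.026, 0, 0, 0, 0, 0.1], [-0.149, -0.016, 0, 0, 0, 0, 0.1], [-0.176, 0.0, 0, 0, 0, 0, 0.1], [-0.2, 0.021, 0, 0, 0, 0, 0.1], [-0.218, 0.046, 0, 0, 0, 0, 0.1], [-0.231, 0.075, 0, 0, 0, 0, 0.1], [-0.238, 0.105, 0, 0, 0, 0, 0.1], [-0.238, 0.137, 0, 0, 0, 0, 0.1], [-0.231, 0.167, 0, 0, 0, 0, 0.1]]
```

Tracking well.

Emit:
servo_tool(series=[[[-0.027,-0.016,0,0,0,0,0.1],[-0.057,-0.025,0,0,0,0,0.1],[-0.088,-0.029,0,0,0,0,0.1],[-0.119,-0.026,0,0,0,0,0.1],[-0.149,-0.016,0,0,0,0,0.1],[-0.176,0.0,0,0,0,0,0.1],[-0.2,0.021,0,0,0,0,0.1],[-0.218,0.046,0,0,0,0,0.1],[-0.231,0.075,0,0,0,0,0.1],[-0.238,0.105,0,0,0,0,0.1],[-0.238,0.137,0,0,0,0,0.1],[-0.231,0.167,0,0,0,0,0.1]]])

```text
time_s: 15.33
tool_pos: [0.5399, 0.1024, 0.1287]
tool_rot: [-179.9, 0.0, 94.5]
force: [-3.2, 1.8, 7.8]
grip_width: 0.0184
grasp_force: 15.0
```

```bash
python3 - <<'E'
from circ import *
circ(288,432,12)
E
```

```text
ang(wheel) -72.0272654845189 r 0.04551863593878025 F [-3.2  1.8  7.8] gf 15.000327767720592 0.018434932556787895 q [ 24.  14. -42. 103.  10.  67. -17.]
[[0.013, 0.029, 0, 0, 0, 0, 0.1], [0.031, 0.054, 0, 0, 0, 0, 0.1], [0.054, 0.075, 0, 0, 0, 0, 0.1], [0.082, 0.091, 0, 0, 0, 0, 0.1], [0.111, 0.1, 0, 0, 0, 0, 0.1], [0.143, 0.104, 0, 0, 0, 0, 0.1], [0.174, 0.1, 0, 0, 0, 0, 0.1], [0.204, 0.091, 0, 0, 0, 0, 0.1], [0.231, 0.075, 0, 0, 0, 0, 0.1], [0.254, 0.054, 0, 0, 0, 0, 0.1], [0.273, 0.029, 0, 0, 0, 0, 0.1], [0.285, 0.0, 0, 0, 0, 0, 0.1]]
```

Emit:
servo_tool(series=[[[0.013,0.029,0,0,0,0,0.1],[0.031,0.054,0,0,0,0,0.1],[0.054,0.075,-0.003,0,0,0,0.1],[0.082,0.091,-0.003,0,0,0,0.1],[0.111,0.1,-0.003,0,0,0,0.1],[0.143,0.104,-0.003,0,0,0,0.1],[0.174,0.1,-0.003,0,0,0,0.1],[0.204,0.091,-0.003,0,0,0,0.1],[0.231,0.075,-0.003,0,0,0,0.1],[0.254,0.054,-0.003,0,0,0,0.1],[0.273,0.029,-0.003,0,0,0,0.1],[0.285,0.0,-0.003,0,0,0,0.1]]])

```text
time_s: 16.33
tool_pos: [0.5329, 0.1882, 0.1288]
tool_rot: [179.9, 0.1, 94.6]
force: [1.3, -4.1, 1.0]
grip_width: 0.0186
grasp_force: 15.0
```

```bash
python3 - <<'E'
from circ import *
circ(432,576,12)
E
```

```text
ang(wheel) 72.14128289486655 r 0.04488473649238963 F [ 1.3 -4.1  1. ] gf 15.000193991290871 0.018634223759278524 q [ 16.  17. -44. 101.  13.  67. -27.]
[[0.007, -0.031, 0, 0, 0, 0, 0.1], [0.007, -0.062, 0, 0, 0, 0, 0.1], [0.0, -0.093, 0, 0, 0, 0, 0.1], [-0.013, -0.121, 0, 0, 0, 0, 0.1], [-0.031, -0.147, 0, 0, 0, 0, 0.1], [-0.054, -0.168, 0, 0, 0, 0, 0.1], [-0.081, -0.184, 0, 0, 0, 0, 0.1], [-0.111, -0.193, 0, 0, 0, 0, 0.1], [-0.142, -0.197, 0, 0, 0, 0, 0.1], [-0.174, -0.193, 0, 0, 0, 0, 0.1], [-0.203, -0.184, 0, 0, 0, 0, 0.1], [-0.231, -0.168, 0, 0, 0, 0, 0.1]]
```

Emit:
servo_tool(series=[[[0.007,-0.031,0,0,0,0,0.1],[0.007,-0.062,0,0,0,0,0.1],[0.0,-0.093,0,0,0,0,0.1],[-0.013,-0.121,0,0,0,0,0.1],[-0.031,-0.147,0,0,0,0,0.1],[-0.054,-0.168,0,0,0,0,0.1],[-0.081,-0.184,0,0,0,0,0.1],[-0.111,-0.193,0,0,0,0,0.1],[-0.142,-0.197,0,0,0,0,0.1],[-0.174,-0.193,0,0,0,0,0.1],[-0.203,-0.184,0,0,0,0,0.1],[-0.231,-0.168,0,0,0,0,0.1]]])

```text
time_s: 17.33
tool_pos: [0.4883, 0.115, 0.129]
tool_rot: [-180.0, -0.0, 94.6]
force: [2.4, 4.6, -6.8]
grip_width: 0.0184
grasp_force: 15.0
```

```bash
python3 - <<'E'
from circ import *
circ(576,720,12)
E
```

```text
ang(wheel) -143.7210888715683 r 0.04511383840347884 F [ 2.4  4.6 -6.8] gf 14.999685332004447 0.018350449262916374 q [ 25.   8. -43. 109.   6.  65. -16.]
[[-0.023, 0.021, 0, 0, 0, 0, 0.1], [-0.042, 0.046, 0, 0, 0, 0, 0.1], [-0.055, 0.075, 0, 0, 0, 0, 0.1], [-0.061, 0.106, 0, 0, 0, 0, 0.1], [-0.061, 0.137, 0, 0, 0, 0, 0.1], [-0.055, 0.168, 0, 0, 0, 0, 0.1], [-0.042, 0.196, 0, 0, 0, 0, 0.1], [-0.024, 0.222, 0, 0, 0, 0, 0.1], [0.0, 0.243, 0, 0, 0, 0, 0.1], [0.027, 0.258, 0, 0, 0, 0, 0.1], [0.057, 0.268, 0, 0, 0, 0, 0.1], [0.088, 0.271, 0, 0, 0, 0, 0.1]]
```

Emit:
servo_tool(series=[[[-0.023,0.021,0,0,0,0,0.1],[-0.042,0.046,0,0,0,0,0.1],[-0.055,0.075,0.003,0,0,0,0.1],[-0.061,0.106,0.003,0,0,0,0.1],[-0.061,0.137,0.003,0,0,0,0.1],[-0.055,0.168,0.003,0,0,0,0.1],[-0.042,0.196,0.003,0,0,0,0.1],[-0.024,0.222,0.003,0,0,0,0.1],[0.0,0.243,0.003,0,0,0,0.1],[0.027,0.258,0.003,0,0,0,0.1],[0.057,0.268,0.003,0,0,0,0.1],[0.088,0.271,0.003,0,0,0,0.1]]])

```text
time_s: 18.33
tool_pos: [0.5679, 0.1467, 0.1287]
tool_rot: [-179.9, 0.3, 94.5]
force: [-6.9, -1.8, 7.7]
grip_width: 0.0183
grasp_force: 15.0
```

Emit:
servo_tool(series=[[[0,0,0,0,0,0,0.1],[0,0,0,0,0,0,0.1],[0,0,0,0,0,0,0.1],[0,0,0,0,0,0,0.1]]])

```text
time_s: 18.67
tool_pos: [0.5677, 0.1477, 0.1288]
tool_rot: [-180.0, 0.2, 94.6]
force: [-4.3, 0.8, 5.7]
grip_width: 0.0186
grasp_force: 15.0
```

```bash
python3 - <<'E'
from circ import *
from cell import eyes
circ(0,0,1)
c=eyes.read_camera('side')
h=hsv(c);m=box((h[...,0]>45)&(h[...,0]<95)&(h[...,1]>90),205,255,170,250);P=cloud(c,cv2.erode(m.astype('u1'),np.ones((2,2)))>0)
print('tile',m.sum(),np.percentile(P,[3,50,97],axis=0).round(4).tolist())
h=hsv(c);m=box(((h[...,0]<8)|(h[...,0]>172))&(h[...,1]>150),250,300,125,170);v,u=np.nonzero(m);print(m.sum(),np.median(cloud(c,m),0) if m.sum() else 0)
E
```

```text
ang(wheel) -0.45158693107306735 r 0.04535788937728295 F [-4.3  0.8  5.7] gf 15.000570271186007 0.018581755582117547 q [ 18.  19. -42.  98.  14.  68. -23.]
[[0.0, 0.0, 0, 0, 0, 0, 0.1]]
tile 194 [[0.4681, -0.0833, 0.0235], [0.4734, -0.0546, 0.0852], [0.4763, -0.0057, 0.1159]]
96 [0.5679995  0.14012457 0.14625806]
```

```bash
python3 -c "
from cell import env
print(env.sign_off())"
```

```text
the job is handed in; nothing more can be done
None
```

I handed the job in at about 18.7 s of robot time, but the sign-off gave no verdict: the tile stands free in the middle slot, the wheel was closed to its stop and reopened two full turns to the same place (within 0.3 mm), and the gripper still holds the red handle at 15 N.

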